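Grind through the stiff spot with a hand-cranked spice mill

TASK

Push the spice mill's drawer fully shut, then grip the crank's wooden knob and turn the crank clockwise (seen from above) for two full turns at a steady pace, carefully through the stiff spot in each turn: do not wrench it sideways off its circle, let the crank race ahead or let it spring back. Keep going after the second turn just until the crank points straight back, away from the drawer, leave it there and let go. Leave the things around the mill alone.

Things in the scene. Friction and masses are not known exactly. Their poses are not given: they have to be found in the camera images.
- mill: Spice mill, fixed to the shelf: white base 170 x 110 x 62 mm with a clear acrylic hopper (76 mm wide) on it. Origin: on the shelf under the middle of the hopper; -x points out through the drawer's front, +x to the mill's back, z up. The base reaches 115 mm to -x and 55 mm to +x of the origin.
- hopper_top (a point): Middle of the hopper's top, 150 mm above the mill's origin. A steel grinding head (104 mm wide) carrying the crank is clamped on it, NOT exactly centred: the crank's vertical shaft stands up to 18 mm off this point along the mill's x and y each, and the head is twisted up to 0.45 rad. The shaft hardly gives (20 N per mm).
- drawer (a joint): How far the drawer stands open, m; 0 is fully shut against its stop, 0.055 fully out. It slides along the mill's x with about 3 N of friction and stays where it is left.
- drawer_front (a point): Centre of the outer face of the drawer's flat wooden front (106 mm wide, 54 mm high, centre 32 mm above the shelf, no handle). When shut it lies 123 mm from the mill's origin in -x. The space in front of it is free.
- crank (a joint): Crank angle, rad, growing clockwise seen from above, counting on over full turns, no end stops. 0: the arm points to the head's back (mill's +x but for the head's twist). Starts between -1.7 and -0.7; after the two turns it points back at about 12.6. Shaft friction 0.2 N m. Once a turn, over about 1.4 rad on the drawer's side, a sprung cam first resists, then pushes on, with up to about 0.5 N m.
- knob (a point): Middle of the crank's upright wooden knob, a cylinder 22 mm wide, 44 mm high, spinning freely on its pin, so the fingers need not turn as it goes round. Axis vertical, 64 mm from the shaft; its yaw means nothing. Middle 208, top 230, underside 186 mm above the shelf; top of the flat crank arm 183 mm. Turning takes about 3 N at the knob, up to 12 N at the stiff spot; let go there it springs away.
- give_x (a joint): The shaft's stiff bush in the head: how far the load on the crank has pushed the shaft sideways along the head's x axis, m (20 N per mm, either sign, 0 unloaded). Plain cranking moves it up to about 0.7 mm; over 1.0 mm (20 N) the crank is being wrenched.
- give_y (a joint): The shaft's stiff bush in the head: how far the load on the crank has pushed the shaft sideways along the head's y axis, m (20 N per mm, either sign, 0 unloaded). Plain cranking moves it up to about 0.7 mm; over 1.0 mm (20 N) the crank is being wrenched.
- ramekin: White ceramic ramekin, 84 mm wide, 45 mm high, origin under its centre. Bystander.
- separator: Green plastic egg separator, a 72 mm wide shallow cup with a flat handle, 22 mm high, lying on the shelf; origin under the cup. Bystander.
- salt: Acrylic salt grinder, 52 mm wide, 111 mm high, standing on the lazy Susan (230 mm wide, 22 mm high). Origin under its centre. Bystander.
- pepper: Acrylic pepper grinder, 52 mm wide, 141 mm high, standing on the lazy Susan. Origin under its centre. Bystander.
- cooker: Egg cooker, 180 mm wide, 154 mm high, white with a clear dome, fixed on the shelf. Origin under its centre. Bystander.

How it is judged:
By the outcome, as a careful person would: the job done as asked, in the order asked, and still so for the second after the job is handed in, with the robot touching nothing.
It also fails if it takes over 72 s, if anything falls off the work surface, if the arm or the gripper's body presses on something with over 40 N, if the wrist force passes 120 N, or if a joint passes its speed limit or range.

ROBOT

A 6-joint arm with a two-finger parallel gripper is mounted at the origin on the work surface. World frame = base frame: x ahead of the robot, y to its left, z up, the work surface at z = 0. Lengths are in mm, angles in rad, forces in N, time in s.
With the tool pointing down it reaches from about 275 to 775 mm from the base axis. Payload 14.6 kg.
Tool frame: the origin (TCP) lies on the centre line of the jaws, within the pads' length; the fingertips stand 17 mm ahead of it and the grasp point (between the pads) lies 2 mm behind it; z points along the fingers, x is the direction in which the jaws open and shut, and the axes are right-handed (so a half turn about z gives the same grasp; the last joint's range is limited). The gripper opens to 85 mm and grips with 20 to 120 N. Pads are 22 mm wide; open, the fingers measure 114 mm over their backs; the gripper's body (76 mm by 85 mm) begins 54 mm behind the grasp point. The pads swing forward as they close: fully open they stand 13 mm farther back than shut.
Start: joints at [-1.301, 0.263, -0.048, 1.259, 0, 1.415], TCP at [216.367, -478.345, 248.278] pointing down, gripper open.
Joint ranges: [-2.65, 2.65], [-0.89, 1.7], [-1.18, 1.37], [-2.13, 2.11], [-1.35, 1.29], [-3.14, 3.14]. Speed limits (rad/s): [1.89, 1.89, 2.57, 2.79, 3.14, 3.14].

INTERFACE

Orientations are given as [roll, pitch, yaw] about the fixed x, y, z axes, in that order (R = Rz(yaw) Ry(pitch) Rx(roll)).
In Python, from bench import env, camera, models gives the robot as it stands. The module is installed in compiled form; this text tells all that it offers.
- The arm moves only by the tool send_rows, never from a script. Its argument "steps" is a list that holds one entry, the list of rows, each a list of 7 numbers: the turn, a rotation vector about the tool's x, y, z in degrees, then the shift along the tool's x, y, z in cm, then the finger opening in cm, from 0 to 8.54. A call has 1 to 8 rows; each row shifts and turns the commanded pose from where the row before left it, along the tool's axes as they then stand; what a row does not reach is not made up. A row lasts 1/10 s, in which the tool goes at most 50 mm and 8.59 degrees, less where a joint would pass 70% of its speed; a pose out of reach is approached as far as the arm can. A call is refused whole if a number of a shift passes 5 or a number of a turn 8.59, either way. A call with a gripper value outside its range is refused whole. The fingers move at their own pace and stop on an object; "squeeze" is the grip in N (left out, the last holds). Time passes only in rows, so rows that do not move let the fingers close. It gives the time, the measured TCP pose, the force and the opening at its end, in the units of the state.
- env.sense(): the state, without advancing time (a new reading comes with each control period).
- camera(name): name is "scene" or "top" or "wrist"; returns a dict with "frame" (480x640x3 uint8, blue, green, red), "K" (3x3 intrinsics, pixels), "rvec" (rotation vector, rad) and "tvec" (3), from world to camera coordinates, as OpenCV has them; the wrist camera has in their place "tool_from_camera" (4x4, takes a point from camera to tool coordinates, whose origin is the TCP and whose axes are the tool frame's). Camera axes: x right, y down, z forward; pixel columns grow to the right and rows downward; lengths in mm; the calibration is good to about 2 mm. A picture is of the moment at which its call begins: read the wrist's pose just before it. There is no depth.
- env.close_job(): hands the job in, once; it reports no verdict.
Trained networks look in a picture, given as the dict that the camera call returned (one of the last four; its "shot" number tells which), for a name from the list of things; names that differ only in an ending like _2 or _b are one class to them, and where a whole thing is asked for, a point or a joint stands for the part that bears it (a point fixed in the world has none). Each returns a list of dicts, best first, with "conf" (0 to 1); they miss things now and then, are a little off and sometimes report something else, mostly with a low value. They report only what shows in the picture. A call takes as long as a camera call.
- models.masks_of(picture, label): "pixels" (480x640 bool, what is visible of it) and "at" ([column, row] in pixels, amid what is visible of it).
- models.tip_of(picture, label): "at" ([column, row] in pixels: a listed point, or the origin of a listed thing).
The state is a dict: "t": time; "joint_positions": joint angles; "joint_velocities": joint speeds; "effort": joint torques, N m; "tcp_pos": TCP position; "tool_rot": TCP orientation; "wrist_force": force on the tool from outside, world axes, zero at the start; "ft_torque": the same for the moment, N m; "gripper_width": finger opening in mm.
Only numpy, scipy, OpenCV 4.12 (cv2) and the standard library are available. Lean on these libraries where they do the work, as an engineer would, in place of code of your own. Each camera call takes 0.05 s, during which the arm holds its last target. There are 200 camera calls.

## Working session

There is one attempt and no reset: what is moved stays moved. The work goes in short steps, Python scripts to look and compute and a tool call to move; the robot and the scene stay as the last step left them, time stands still between calls to the robot, and variables do not carry over. Pictures are saved under pics/ and viewed, about 8 in all and at most 12, crops included, and the job is handed in when it is done.

Besides the shell and the picture viewer there is one more tool, called after ">>>" as name(argument=value, ...) on one line, values as JSON. send_rows: Moves the arm, as the interface text tells. Its arguments: {"type":"object","properties":{"steps":{"type":"array","items":{"type":"array","items":{"type":"array","items":{"type":"number"}}}},"squeeze":{"type":"number"}},"required":["steps"]}

```bash
mkdir -p pics; cat > h.py <<'E'
import numpy as np, cv2
from bench import env, camera, models
from scipy.spatial.transform import Rotation as R
def P(c, st=None):
    if "rvec" in c:
        Rm=cv2.Rodrigues(np.array(c["rvec"],float))[0]; t=np.array(c["tvec"],float).reshape(3)
    else:
        T=np.eye(4);T[:3,:3]=R.from_euler('xyz',st["tool_rot"]).as_matrix();T[:3,3]=st["tcp_pos"]
        W=np.linalg.inv(T@np.array(c["tool_from_camera"])); Rm=W[:3,:3];t=W[:3,3]
    return Rm,t
def ray(c,px,st=None):
    Rm,t=P(c,st); d=np.linalg.inv(np.array(c["K"]))@np.array([px[0],px[1],1.]); d=Rm.T@d
    return -Rm.T@t, d/np.linalg.norm(d)
def atz(c,px,z,st=None):
    o,d=ray(c,px,st); return o+d*(z-o[2])/d[2]
def tri(rays):
    A=sum(np.eye(3)-np.outer(d,d) for o,d in rays); b=sum((np.eye(3)-np.outer(d,d))@o for o,d in rays)
    return np.linalg.solve(A,b)
def proj(c,X,st=None):
    Rm,t=P(c,st); p=np.array(c["K"])@(Rm@np.array(X,float)+t); return p[:2]/p[2]
E
python3 - <<'E'
from h import *
np.set_printoptions(precision=1,suppress=True)
s=env.sense(); print(s)
for n in("scene","top"):
    c=camera(n); cv2.imwrite(f"pics/{n}0.png",c["frame"]); print(n, ray(c,(320,240)))
    for l in("mill","hopper_top","drawer_front","knob","ramekin","separator","salt","pepper","cooker"):
        r=models.tip_of(c,l); print(l,[(np.round(q["at"],1).tolist(),round(q["conf"],2)) for q in r[:2]], end=' ')
        if r:
            z={"hopper_top":150,"drawer_front":32,"knob":208,"salt":22,"pepper":22}.get(l,0); print(atz(c,r[0]["at"],z))
        else: print()
E
```

```text
{'t': 0.0, 'joint_positions': array([-1.3,  0.3, -0. ,  1.3, -0. ,  1.4]), 'joint_velocities': array([-0., -0.,  0., -0.,  0.,  0.]), 'effort': array([  0. , -63.8,  38.5,   0. ,   0. ,   0. ]), 'tcp_pos': array([ 216.3, -478.1,  247.8]), 'tool_rot': array([-3.1,  0. , -1.1]), 'wrist_force': array([-0.7, -0.1,  0.2]), 'ft_torque': array([0., 0., 0.]), 'gripper_width': 85.39872912087063}
scene (array([1052.2, -582.5,  863.3]), array([-0.5,  0.6, -0.7]))
mill [([349.1, 306.5], 0.76)] [619.9  -5.9   0. ]
hopper_top [] 
drawer_front [([300.7, 270.5], 0.79), ([350.5, 304.4], 0.41)] [481.2 -10.6  32. ]
knob [([384.7, 240.4], 0.79)] [677.8  30.5 208. ]
ramekin [([224.0, 334.7], 0.77)] [ 455.9 -233.4    0. ]
separator [([163.0, 363.9], 0.91)] [ 412.4 -360.4   -0. ]
salt [([396.3, 212.1], 0.61)] [532.8 316.1  22. ]
pepper [([429.4, 209.1], 0.77)] [596.  380.8  22. ]
cooker [([269.7, 445.8], 0.85)] [ 702.5 -347.1    0. ]
top (array([ 458. ,   22. , 1194.4]), array([ 0.1, -0. , -1. ]))
mill [([309.2, 226.1], 0.56)] [614.3   6.5   0. ]
hopper_top [] 
drawer_front [([317.7, 283.6], 0.9)] [478.8 -12.7  32. ]
knob [([297.4, 177.5], 0.49), ([469.2, 311.4], 0.19)] [683.3  32.6 208. ]
ramekin [([414.0, 288.1], 0.63)] [ 469.2 -238.7    0. ]
separator [([466.9, 313.2], 0.81), ([413.2, 287.6], 0.39)] [ 411.2 -361.3    0. ]
salt [([166.2, 264.9], 0.7)] [520.9 332.6  22. ]
pepper [([139.5, 229.6], 0.68)] [601.7 396.1  22. ]
cooker [([139.5, 228.8], 0.69)] [606.3 403.2   0. ]
```

```bash
python3 - <<'E'
import cv2
s=cv2.imread("pics/scene0.png");t=cv2.imread("pics/top0.png")
a=cv2.resize(s[180:400,210:480],(800,600)) ;b=cv2.resize(t[130:330,190:440],(750,600))
cv2.imwrite("pics/a.png",a);cv2.imwrite("pics/b.png",b)
E
```

```text
(no output)
```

View pics/a.png

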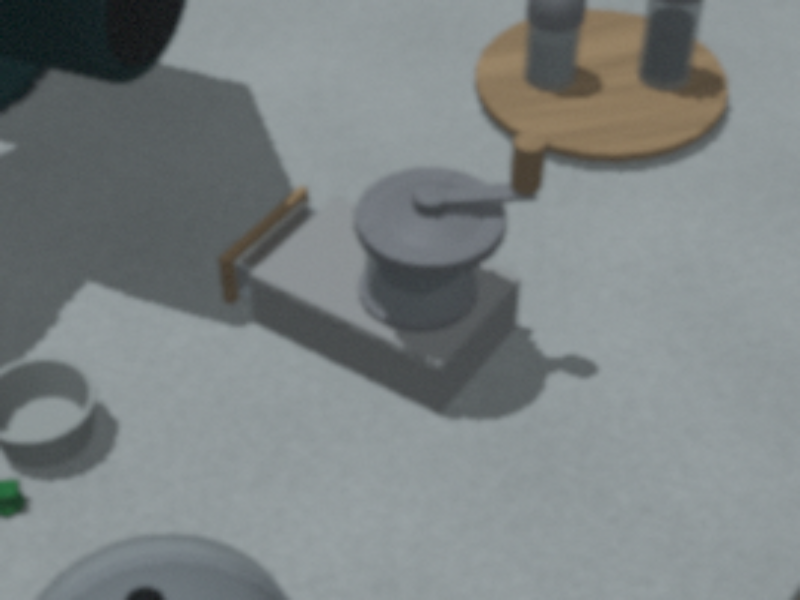

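View pics/b.png

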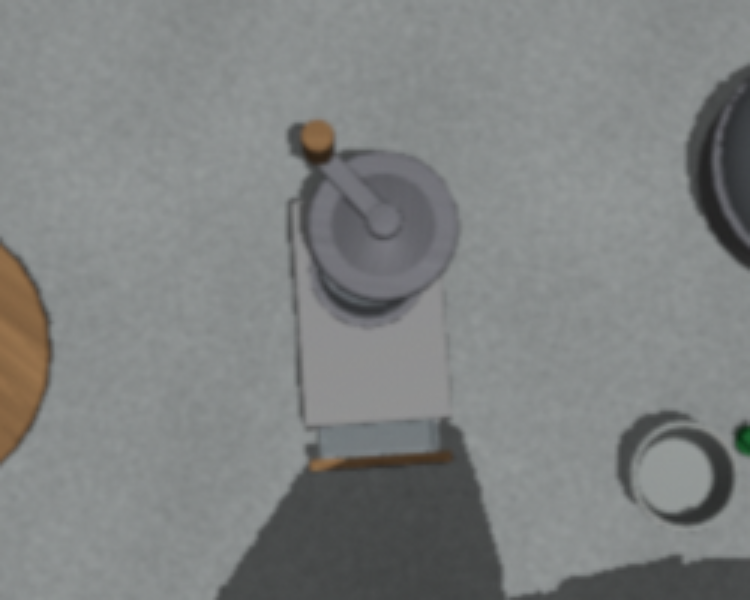

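The scene crop shows the mill with its drawer open at (260,235) and the knob at (527,165). In the top crop the knob top is at (318,137), the hub at (383,218) and the drawer front runs from (310,465) to (452,457).

```bash
python3 - <<'E'
from h import *
np.set_printoptions(precision=1,suppress=True)
c=camera("top"); s=camera("scene")
tp=lambda x,y:(190+x/3,130+y/3); sp=lambda x,y:(210+x*.3375,180+y*220/600)
for n,p,z in(("knobtop",(318,137),230),("hub",(383,218),190),("fl",(305,425),62),("fr",(450,417),62),("bl",(292,200),62),("drl",(310,467),59),("drr",(452,459),59),("headL",(306,225),170),("headR",(458,225),170),("headT",(382,151),170),("headB",(382,299),170)):
    print(n,atz(c,tp(*p),z))
for n,p,z in(("knobtop",(529,138),230),("hub",(430,196),190),("drtopR",(228,262),59),("drtopL",(302,192),59),("base back right",(440,362),62),("base front right",(255,292),62),("base back left",(518,283),62)):
    print('s',n,atz(s,sp(*p),z))
print("tri knobtop",tri([ray(c,tp(318,137)),ray(s,sp(529,138))]), "hub",tri([ray(c,tp(383,218)),ray(s,sp(430,196))]))
print(cv2.Rodrigues(np.array(s["rvec"]))[0])
st=env.sense();print(st["tcp_pos"],st["tool_rot"]); w=camera("wrist");print(w["tool_from_camera"],w["K"])
E
```

```text
knobtop [681.9  35.  230. ]
hub [636.6  -7.8 190. ]
fl [504.4  45.8  62. ]
fr [510.5 -61.2  62. ]
bl [672.7  56.5  62. ]
drl [473.7  42.   59. ]
drr [479.7 -62.8  59. ]
headL [635.1  43.7 170. ]
headR [635.6 -59.3 170. ]
headT [686.4  -7.7 170. ]
headB [584.8  -7.8 170. ]
s knobtop [680.4  37.6 230. ]
s hub [640.5 -15.6 190. ]
s drtopR [486.9 -61.1  59. ]
s drtopL [477.1  36.4  59. ]
s base back right [676.3 -48.6  62. ]
s base front right [527. -75.  62.]
s base back left [673.5  51.5  62. ]
tri knobtop [681.6  35.2 232.2] hub [637.   -8.8 182.9]
[[ 0.8  0.6 -0. ]
 [ 0.4 -0.5 -0.7]
 [-0.5  0.6 -0.7]]
[ 216.4 -478.3  248.3] [ 3.1 -0.  -1.1]
[[   1.     0.    -0.     0.7]
 [   0.     1.     0.3  -80.9]
 [   0.    -0.3    1.  -125.7]
 [   0.     0.     0.     1. ]] [[363.6   0.  313.9]
 [  0.  363.6 238.8]
 [  0.    0.    1. ]]
```

>>> send_rows(steps=[[[0,0,-8.2,0,0,0,4],[0,0,-8.2,0,0,0,4],[0,0,-8.2,0,0,0,4],[0,0,-8.2,0,0,0,4],[0,0,-8.2,0,0,0,4],[0,0,-8.2,0,0,0,4],[0,0,-8.2,0,0,0,4],[0,0,-8.2,0,0,0,4]]])

```text
t: 1.95
tcp_pos: [216.4, -478.4, 248.3]
tool_rot: [3.142, -0.0, 0.005]
wrist_force: [0.4, 0.1, 0.2]
gripper_width: 40.0
```

>>> send_rows(steps=[[[0,0,0.3,1.75,-3.9,0,0],[0,0,0,1.75,-3.9,0,0],[0,0,0,1.75,-3.9,0,0],[0,0,0,1.75,-3.9,0,0],[0,0,0,1.75,-3.9,0,0],[0,0,0,1.75,-3.9,0,0],[0,0,0,1.75,-3.9,0,0],[0,0,0,1.75,-3.9,0,0]]])

```text
t: 2.75
tcp_pos: [358.5, -165.5, 248.5]
tool_rot: [3.141, -0.001, -0.007]
wrist_force: [1.3, -0.8, 0.4]
gripper_width: -0.1
```

>>> send_rows(steps=[[[0,0,0,1.75,-3.9,0,0],[0,0,0,1.75,-3.9,0,0],[0,0,0,1.75,-3.9,0,0],[0,0,0,1.75,-3.9,0,0],[0,0,0,0,0,4,0],[0,0,0,0,0,4,0],[0,0,0,0,0,4,0],[0,0,0,0,0,4,0]]])

```text
t: 3.55
tcp_pos: [429.1, -11.4, 87.1]
tool_rot: [3.141, -0.001, -0.006]
wrist_force: [0.2, 0.2, -0.6]
gripper_width: 0.0
```

>>> send_rows(steps=[[[0,0,-0.3,0,0,2.5,0],[0,0,0,0,0,2,0],[0,0,0,1,0,0,0],[0,0,0,1,0,0,0],[0,0,0,0.7,0,0,0],[0,0,0,0.4,0,0,0],[0,0,0,0.4,0,0,0],[0,0,0,0.4,0,0,0]]])

```text
t: 4.35
tcp_pos: [468.2, -11.5, 43.6]
tool_rot: [-3.141, 0.0, -0.001]
wrist_force: [-3.9, 1.4, 2.0]
gripper_width: 0.0
```

>>> send_rows(steps=[[[0,0,0,0.4,0,0,0],[0,0,0,0.4,0,0,0],[0,0,0,0.3,0,0,0],[0,0,0,0.3,0,0,0]]])

```text
t: 4.75
tcp_pos: [482.2, -11.5, 43.2]
tool_rot: [-3.141, 0.0, -0.001]
wrist_force: [-3.3, 2.9, 0.8]
gripper_width: 0.3
```

>>> send_rows(steps=[[[0,0,0,0.15,0,0,0],[0,0,0,0.15,0,0,0]]])

```text
t: 4.95
tcp_pos: [483.5, -11.5, 43.0]
tool_rot: [3.142, 0.003, -0.001]
wrist_force: [-17.0, 1.2, 13.1]
gripper_width: 0.1
```

>>> send_rows(steps=[[[0,0,0,0.15,0,0,0],[0,0,0,0.1,0,0,0]]])

```text
t: 5.15
tcp_pos: [483.6, -11.4, 42.8]
tool_rot: [3.141, 0.007, -0.001]
wrist_force: [-29.6, -1.5, 24.5]
gripper_width: -0.1
```

>>> send_rows(steps=[[[0,0,0,-2,0,0,0],[0,0,0,-2,0,0,0],[0,0,0,0,0,-4.5,0],[0,0,0,0,0,-4.5,4],[0,0,0,0,0,-4.5,4],[0,0,0,0,0,-4.5,4],[0,0,0,0,0,-4.5,4],[0,0,0,0,0,-4.2,4]]])

```text
t: 5.95
tcp_pos: [447.8, -11.8, 312.8]
tool_rot: [3.141, -0.002, -0.001]
wrist_force: [1.5, -0.8, -0.1]
gripper_width: 39.9
```

>>> send_rows(steps=[[[0,0,0,4,0,0,4.6],[0,0,0,4,0,0,4.6],[0,0,0,4,0,0,4.6],[0,0,0,3,0,0,4.6],[0,0,0,0,0,0,4.6],[0,0,0,0,0,0,4.6]]])

```text
t: 6.55
tcp_pos: [598.1, -11.9, 309.8]
tool_rot: [3.141, 0.0, -0.001]
wrist_force: [-1.4, 0.5, 0.1]
gripper_width: 46.1
```

```bash
python3 - <<'E'
from h import *
import pickle
st=env.sense(); w=camera("wrist"); t=camera("top")
pickle.dump((st,w,t),open("v1.pkl","wb"))
print(st["tcp_pos"],st["tool_rot"],st["t"],st["wrist_force"])
for n,c in(("w",w),("t",t)):
    for l in("knob","hopper_top","drawer_front"): print(n,l,[(np.round(q["at"],1).tolist(),round(q["conf"],2)) for q in models.tip_of(c,l)[:2]])
cv2.imwrite("pics/w1.png",w["frame"])
cv2.imwrite("pics/t1.png",cv2.resize(t["frame"][130:330,190:440],(750,600)))
E
```

```text
[598.13986158 -11.91975673 309.81861407] [ 3.14136018e+00  1.90345373e-04 -1.02052279e-03] 6.55 [-1.44832412  0.5341849   0.12117348]
w knob [([446.4, 170.3], 0.79)]
w hopper_top []
w drawer_front [([224.1, 190.3], 0.77)]
t knob []
t hopper_top []
t drawer_front []
```

View pics/w1.png

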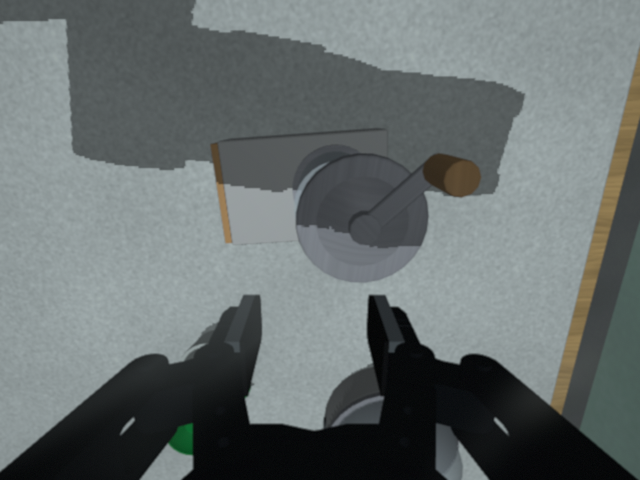

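Wrist view: drawer front flush with the base (left edge at 215–230, 143–243), knob top at (459,177), hub at (367,228).

```bash
python3 - <<'E'
from h import *
import pickle
np.set_printoptions(precision=1,suppress=True)
st,w,t=pickle.load(open("v1.pkl","rb"))
for n,p,z in(("knobtop",(459,177),230),("knobmid(net)",(446.4,170.3),208),("hub",(367,228),190),("headL",(295,217),170),("headR",(428,217),170),("headT",(361,153),170),("headB",(361,282),170),("drFL",(211,143),59),("drFR",(230,243),59),("back",(387,128),62)):
    print(n,atz(w,p,z,st))
t0=pickle.load(open("v1.pkl","rb"))[2]
print("tri knobtop",tri([ray(w,(459,177),st),ray(t,(190+318/3,130+137/3))]),"hub",tri([ray(w,(367,228),st),ray(t,(190+383/3,130+218/3))]))
E
```

```text
knobtop [681.   37.4 230. ]
knobmid(net) [681.5  38.3 208. ]
hub [636.6  -4.2 190. ]
headL [585.   -1.4 170. ]
headR [685.2  -1.5 170. ]
headT [632.9  45.6 170. ]
headB [636.8 -55.  170. ]
drFL [496.2  46.3  59. ]
drFR [507.5 -59.6  59. ]
back [671.2  60.5  62. ]
tri knobtop [684.6  35.6 220.1] hub [638.8  -8.2 176.5]
```

>>> send_rows(steps=[[[0,0,0,4.2,-2.4,0,4.6],[0,0,0,4.15,-2.5,0,4.6],[0,0,0,0,0,3,4.6],[0,0,0,0,0,3,4.6],[0,0,0,0,0,2,4.6],[0,0,0,0,0,2,4.6],[0,0,0,0,0,0,4.6]]])

```text
t: 7.65
tcp_pos: [680.0, 37.2, 208.0]
tool_rot: [-3.141, 0.004, -0.001]
wrist_force: [-0.7, -0.1, 0.7]
gripper_width: 45.9
```

```bash
python3 - <<'E'
from h import *
np.set_printoptions(precision=1,suppress=True)
st=env.sense(); w=camera("wrist"); s=camera("scene")
print(st["tcp_pos"],st["tool_rot"],st["t"],st["wrist_force"])
a=w["frame"][200:480,160:480]; b=s["frame"][150:310,290:473]
cv2.imwrite("pics/w2.png",np.hstack([cv2.resize(a,(400,350)),cv2.resize(b,(400,350))]))
for x in(-11,11): print(proj(w,st["tcp_pos"]+np.array([x,0,22]),st))
print(models.tip_of(w,"knob")[:1])
E
```

```text
[680.   37.2 208. ] [-3.1  0.  -0. ] 7.65 [-0.7 -0.1  0.7]
[278.3 367.8]
[343.1 367.8]
[{'at': [319.0, 333.6], 'conf': 0.87}]
```

View pics/w2.png

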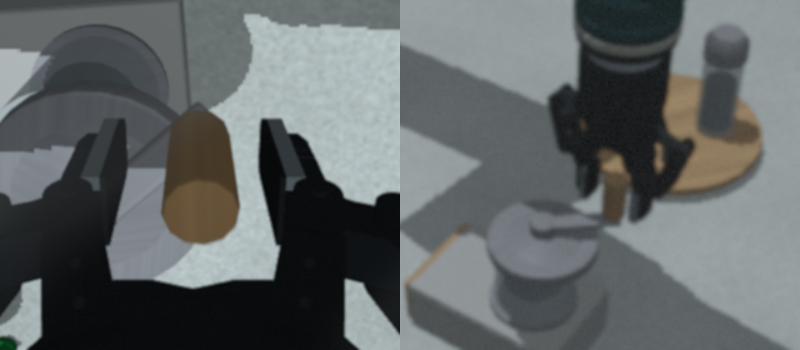

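The knob stands between the open fingers, with its top at (321,370) in the full frame, about 3 mm to +x of the jaw centre. Shifting, then gripping.

>>> send_rows(steps=[[[0,0,0,0.35,0.05,0,4.6],[0,0,0,0,0,0,3],[0,0,0,0,0,0,2.4],[0,0,0,0,0,0,1.5],[0,0,0,0,0,0,1.5],[0,0,0,0,0,0,1.5]]], squeeze=50)

```text
t: 8.4
tcp_pos: [684.2, 36.5, 210.8]
tool_rot: [3.141, 0.0, -0.001]
wrist_force: [-4.7, -1.7, 4.5]
gripper_width: 20.5
```

```bash
python3 - <<'E'
import numpy as np
th=0.728-np.arange(81)*2*np.pi/80
p=np.c_[6.4*np.cos(th),-6.4*np.sin(th)]; q=np.round(p,2); d=np.diff(q,axis=0)
for k in range(10): print(k+1,"th_end %.3f"%th[8*k+8],"rel(mm) %s"%np.round([10*p[8*k+8,0]+636.4,-10*p[8*k+8,1]-6.1],1),np.round(d[8*k:8*k+8],2).tolist())
E
```

```text
1 th_end 0.100 rel(mm) [7.001e+02 3.000e-01] [[0.32, 0.39], [0.28, 0.41], [0.26, 0.43], [0.22, 0.46], [0.18, 0.46], [0.15, 0.48], [0.11, 0.5], [0.07, 0.49]]
2 th_end -0.529 rel(mm) [691.7 -38.4] [[0.03, 0.5], [-0.01, 0.51], [-0.05, 0.5], [-0.09, 0.49], [-0.12, 0.49], [-0.17, 0.47], [-0.2, 0.46], [-0.23, 0.45]]
3 th_end -1.157 rel(mm) [662.1 -64.7] [[-0.27, 0.42], [-0.31, 0.4], [-0.33, 0.38], [-0.36, 0.35], [-0.39, 0.32], [-0.41, 0.28], [-0.43, 0.26], [-0.46, 0.22]]
4 th_end -1.785 rel(mm) [622.8 -68.6] [[-0.46, 0.18], [-0.48, 0.15], [-0.5, 0.11], [-0.49, 0.07], [-0.5, 0.03], [-0.51, -0.01], [-0.5, -0.05], [-0.49, -0.09]]
5 th_end -2.414 rel(mm) [588.6 -48.7] [[-0.49, -0.12], [-0.47, -0.17], [-0.46, -0.2], [-0.45, -0.23], [-0.42, -0.27], [-0.4, -0.31], [-0.38, -0.33], [-0.35, -0.36]]
6 th_end -3.042 rel(mm) [572.7 -12.5] [[-0.32, -0.39], [-0.28, -0.41], [-0.26, -0.43], [-0.22, -0.46], [-0.18, -0.46], [-0.15, -0.48], [-0.11, -0.5], [-0.07, -0.49]]
7 th_end -3.670 rel(mm) [581.1  26.2] [[-0.03, -0.5], [0.01, -0.51], [0.05, -0.5], [0.09, -0.49], [0.12, -0.49], [0.17, -0.47], [0.2, -0.46], [0.23, -0.45]]
8 th_end -4.299 rel(mm) [610.7  52.5] [[0.27, -0.42], [0.31, -0.4], [0.33, -0.38], [0.36, -0.35], [0.39, -0.32], [0.41, -0.28], [0.43, -0.26], [0.46, -0.22]]
9 th_end -4.927 rel(mm) [650.   56.4] [[0.46, -0.18], [0.48, -0.15], [0.5, -0.11], [0.49, -0.07], [0.5, -0.03], [0.51, 0.01], [0.5, 0.05], [0.49, 0.09]]
10 th_end -5.555 rel(mm) [684.2  36.5] [[0.49, 0.12], [0.47, 0.17], [0.46, 0.2], [0.45, 0.23], [0.42, 0.27], [0.4, 0.31], [0.38, 0.33], [0.35, 0.36]]
```

>>> send_rows(steps=[[[0,0,0,0.32,0.39,0,1.5],[0,0,0,0.28,0.41,0,1.5],[0,0,0,0.26,0.43,0,1.5],[0,0,0,0.22,0.46,0,1.5]]])

```text
t: 8.8
tcp_pos: [695.0, 19.7, 210.8]
tool_rot: [-3.141, 0.0, -0.001]
wrist_force: [-6.1, 0.7, 6.6]
gripper_width: 20.9
```

>>> send_rows(steps=[[[0,0,0,0.15,0.46,0,1.5],[0,0,0,0.14,0.48,0,1.5],[0,0,0,0.1,0.5,0,1.5],[0,0,0,0.06,0.49,0,1.5]]])

```text
t: 9.2
tcp_pos: [699.9, 0.7, 211.0]
tool_rot: [-3.141, -0.001, -0.001]
wrist_force: [-3.1, 3.4, 5.7]
gripper_width: 21.0
```

>>> send_rows(steps=[[[0,0,0,0.03,0.5,0,1.5],[0,0,0,-0.01,0.51,0,1.5],[0,0,0,-0.05,0.5,0,1.5],[0,0,0,-0.09,0.49,0,1.5]]])

```text
t: 9.6
tcp_pos: [699.0, -19.3, 211.1]
tool_rot: [-3.141, -0.001, -0.001]
wrist_force: [-0.8, 3.1, 6.9]
gripper_width: 20.8
```

>>> send_rows(steps=[[[0,0,0,-0.12,0.49,0,1.5],[0,0,0,-0.17,0.47,0,1.5],[0,0,0,-0.2,0.46,0,1.5],[0,0,0,-0.23,0.45,0,1.5]]])

```text
t: 10.0
tcp_pos: [692.0, -38.0, 211.2]
tool_rot: [-3.141, -0.002, -0.001]
wrist_force: [2.2, 3.0, 5.7]
gripper_width: 20.7
```

>>> send_rows(steps=[[[0,0,0,-0.27,0.42,0,1.5],[0,0,0,-0.31,0.4,0,1.5],[0,0,0,-0.33,0.38,0,1.5],[0,0,0,-0.36,0.35,0,1.5]]])

```text
t: 10.4
tcp_pos: [679.6, -53.7, 211.3]
tool_rot: [-3.141, -0.003, -0.001]
wrist_force: [3.8, 2.2, 5.1]
gripper_width: 20.9
```

>>> send_rows(steps=[[[0,0,0,-0.39,0.32,0,1.5],[0,0,0,-0.41,0.28,0,1.5],[0,0,0,-0.43,0.26,0,1.5],[0,0,0,-0.46,0.22,0,1.5]]])

```text
t: 10.8
tcp_pos: [662.8, -64.7, 211.4]
tool_rot: [3.141, -0.003, -0.001]
wrist_force: [4.2, -0.3, 5.9]
gripper_width: 20.6
```

>>> send_rows(steps=[[[0,0,0,-0.46,0.18,0,1.5],[0,0,0,-0.48,0.15,0,1.5],[0,0,0,-0.5,0.11,0,1.5],[0,0,0,-0.49,0.07,0,1.5]]])

```text
t: 11.2
tcp_pos: [643.6, -70.1, 211.5]
tool_rot: [3.141, -0.004, -0.001]
wrist_force: [3.2, -3.2, 6.0]
gripper_width: 20.4
```

>>> send_rows(steps=[[[0,0,0,-0.5,0.03,0,1.5],[0,0,0,-0.51,-0.01,0,1.5],[0,0,0,-0.5,-0.05,0,1.5],[0,0,0,-0.49,-0.09,0,1.5]]])

```text
t: 11.6
tcp_pos: [623.6, -69.2, 211.6]
tool_rot: [3.14, -0.004, -0.002]
wrist_force: [2.9, -4.4, 7.2]
gripper_width: 20.8
```

>>> send_rows(steps=[[[0,0,0,-0.49,-0.1,0,1.5],[0,0,0,-0.47,-0.15,0,1.5],[0,0,0,-0.46,-0.19,0,1.5],[0,0,0,-0.45,-0.23,0,1.5]]])

```text
t: 12.0
tcp_pos: [604.8, -62.5, 211.6]
tool_rot: [3.14, -0.003, -0.002]
wrist_force: [1.3, -5.2, 8.0]
gripper_width: 20.5
```

>>> send_rows(steps=[[[0,0,0,-0.42,-0.27,0,1.5],[0,0,0,-0.4,-0.31,0,1.5]]])

```text
t: 12.2
tcp_pos: [596.4, -56.7, 211.6]
tool_rot: [3.139, -0.003, -0.002]
wrist_force: [-0.9, -6.7, 9.6]
gripper_width: 20.5
```

>>> send_rows(steps=[[[0,0,0,-0.38,-0.33,0,1.5],[0,0,0,-0.35,-0.36,0,1.5]]])

```text
t: 12.4
tcp_pos: [588.9, -49.8, 211.6]
tool_rot: [3.139, -0.003, -0.002]
wrist_force: [-0.5, -6.4, 10.0]
gripper_width: 20.8
```

>>> send_rows(steps=[[[0,0,0,-0.34,-0.37,-0.05,1.5],[0,0,0,-0.3,-0.39,-0.05,1.5]]])

```text
t: 12.6
tcp_pos: [582.4, -41.7, 212.0]
tool_rot: [3.14, -0.002, -0.001]
wrist_force: [1.6, -3.7, 0.4]
gripper_width: 20.6
```

>>> send_rows(steps=[[[0,0,0,-0.26,-0.43,0,1.5],[0,0,0,-0.22,-0.46,0,1.5]]])

```text
t: 12.8
tcp_pos: [577.3, -32.4, 211.7]
tool_rot: [3.141, -0.001, -0.001]
wrist_force: [-0.8, -4.6, 6.4]
gripper_width: 20.9
```

>>> send_rows(steps=[[[0,0,0,-0.18,-0.46,0,1.5],[0,0,0,-0.15,-0.48,0,1.5]]])

```text
t: 13.0
tcp_pos: [573.9, -22.9, 211.7]
tool_rot: [3.141, -0.001, -0.001]
wrist_force: [-0.4, -2.9, 5.9]
gripper_width: 20.8
```

>>> send_rows(steps=[[[0,0,0,-0.11,-0.5,0,1.5],[0,0,0,-0.07,-0.49,0,1.5]]])

```text
t: 13.2
tcp_pos: [572.1, -12.9, 211.7]
tool_rot: [3.141, -0.001, -0.001]
wrist_force: [-1.6, -3.1, 6.1]
gripper_width: 20.5
```

>>> send_rows(steps=[[[0,0,0,-0.03,-0.5,0,1.5],[0,0,0,0.01,-0.51,0,1.5]]])

```text
t: 13.4
tcp_pos: [571.9, -3.0, 211.6]
tool_rot: [3.141, -0.0, -0.001]
wrist_force: [-0.8, -7.4, 6.4]
gripper_width: 21.0
```

>>> send_rows(steps=[[[0,0,0,0.05,-0.5,0,1.5],[0,0,0,0.09,-0.49,0,1.5]]])

```text
t: 13.6
tcp_pos: [573.0, 6.3, 211.5]
tool_rot: [3.139, 0.0, -0.002]
wrist_force: [-3.4, -9.9, 6.0]
gripper_width: 20.9
```

>>> send_rows(steps=[[[0,0,0,0.12,-0.49,0,1.5],[0,0,0,0.17,-0.47,0,1.5]]])

```text
t: 13.8
tcp_pos: [575.8, 16.0, 211.5]
tool_rot: [3.139, 0.001, -0.002]
wrist_force: [-4.4, -9.0, 6.1]
gripper_width: 20.7
```

>>> send_rows(steps=[[[0,0,0,0.2,-0.46,0,1.5],[0,0,0,0.23,-0.45,0,1.5]]])

```text
t: 14.0
tcp_pos: [580.1, 25.3, 211.4]
tool_rot: [3.14, 0.001, -0.001]
wrist_force: [-2.6, -6.5, 5.9]
gripper_width: 20.5
```

>>> send_rows(steps=[[[0,0,0,0.27,-0.42,0,1.5],[0,0,0,0.31,-0.4,0,1.5]]])

```text
t: 14.2
tcp_pos: [586.0, 33.8, 211.4]
tool_rot: [3.141, 0.001, -0.001]
wrist_force: [-2.1, -3.4, 4.9]
gripper_width: 21.0
```

>>> send_rows(steps=[[[0,0,0,0.33,-0.38,0,1.5],[0,0,0,0.36,-0.35,0,1.5]]])

```text
t: 14.4
tcp_pos: [593.4, 41.5, 211.4]
tool_rot: [-3.141, -0.0, -0.001]
wrist_force: [-0.1, -0.6, 4.6]
gripper_width: 20.7
```

>>> send_rows(steps=[[[0,0,0,0.39,-0.32,0,1.5],[0,0,0,0.41,-0.28,0,1.5]]])

```text
t: 14.6
tcp_pos: [601.8, 47.6, 211.4]
tool_rot: [-3.141, -0.001, -0.001]
wrist_force: [-0.5, 1.4, 5.1]
gripper_width: 20.7
```

>>> send_rows(steps=[[[0,0,0,0.43,-0.26,0,1.5],[0,0,0,0.46,-0.22,0,1.5]]])

```text
t: 14.8
tcp_pos: [610.7, 52.3, 211.4]
tool_rot: [-3.141, -0.0, -0.001]
wrist_force: [0.8, 2.6, 4.9]
gripper_width: 20.7
```

>>> send_rows(steps=[[[0,0,0,0.46,-0.18,0,1.5],[0,0,0,0.48,-0.15,0,1.5],[0,0,0,0.5,-0.11,0,1.5],[0,0,0,0.49,-0.07,0,1.5]]])

```text
t: 15.2
tcp_pos: [629.2, 57.2, 211.1]
tool_rot: [-3.141, 0.001, -0.001]
wrist_force: [-3.9, 1.7, 6.6]
gripper_width: 21.0
```

>>> send_rows(steps=[[[0,0,0,0.5,-0.03,0,1.5],[0,0,0,0.51,0.01,0,1.5],[0,0,0,0.5,0.05,0,1.5],[0,0,0,0.49,0.09,0,1.5]]])

```text
t: 15.6
tcp_pos: [649.3, 56.0, 211.1]
tool_rot: [-3.141, 0.001, -0.001]
wrist_force: [-3.5, 3.0, 6.0]
gripper_width: 20.7
```

>>> send_rows(steps=[[[0,0,0,0.49,0.12,0,1.5],[0,0,0,0.47,0.17,0,1.5],[0,0,0,0.46,0.2,0,1.5],[0,0,0,0.45,0.23,0,1.5]]])

```text
t: 16.0
tcp_pos: [668.1, 48.8, 211.1]
tool_rot: [-3.141, 0.001, -0.001]
wrist_force: [-1.7, 3.3, 5.3]
gripper_width: 21.1
```

>>> send_rows(steps=[[[0,0,0,0.42,0.27,0,1.5],[0,0,0,0.4,0.31,0,1.5],[0,0,0,0.38,0.33,0,1.5],[0,0,0,0.35,0.36,0,1.5]]])

```text
t: 16.4
tcp_pos: [683.7, 36.1, 211.1]
tool_rot: [-3.141, 0.001, -0.001]
wrist_force: [-1.9, 3.0, 4.7]
gripper_width: 20.7
```

>>> send_rows(steps=[[[0,0,0,0.32,0.39,0,1.5],[0,0,0,0.28,0.41,0,1.5],[0,0,0,0.26,0.43,0,1.5],[0,0,0,0.22,0.46,0,1.5],[0,0,0,0.18,0.46,0,1.5],[0,0,0,0.15,0.48,0,1.5],[0,0,0,0.11,0.5,0,1.5],[0,0,0,0.07,0.49,0,1.5]]])

```text
t: 17.2
tcp_pos: [699.7, -0.2, 211.1]
tool_rot: [-3.141, 0.0, -0.001]
wrist_force: [0.2, 3.5, 5.8]
gripper_width: 20.9
```

>>> send_rows(steps=[[[0,0,0,0.03,0.5,0,1.5],[0,0,0,-0.01,0.51,0,1.5],[0,0,0,-0.05,0.5,0,1.5],[0,0,0,-0.09,0.49,0,1.5],[0,0,0,-0.12,0.49,0,1.5],[0,0,0,-0.17,0.47,0,1.5],[0,0,0,-0.2,0.46,0,1.5],[0,0,0,-0.23,0.45,0,1.5]]])

```text
t: 18.0
tcp_pos: [691.2, -39.3, 211.2]
tool_rot: [-3.141, -0.0, -0.001]
wrist_force: [0.6, 3.3, 3.8]
gripper_width: 20.9
```

>>> send_rows(steps=[[[0,0,0,-0.27,0.42,0,1.5],[0,0,0,-0.31,0.4,0,1.5],[0,0,0,-0.33,0.38,0,1.5],[0,0,0,-0.36,0.35,0,1.5],[0,0,0,-0.39,0.32,0,1.5],[0,0,0,-0.41,0.28,0,1.5],[0,0,0,-0.43,0.26,0,1.5],[0,0,0,-0.46,0.22,0,1.5]]])

```text
t: 18.8
tcp_pos: [661.2, -65.7, 211.4]
tool_rot: [3.141, -0.0, -0.001]
wrist_force: [3.4, 0.6, 5.6]
gripper_width: 20.9
```

>>> send_rows(steps=[[[0,0,0,-0.46,0.18,0,1.5],[0,0,0,-0.48,0.15,0,1.5],[0,0,0,-0.5,0.11,0,1.5],[0,0,0,-0.49,0.07,0,1.5],[0,0,0,-0.5,0.03,0,1.5],[0,0,0,-0.51,-0.01,0,1.5],[0,0,0,-0.5,-0.05,0,1.5],[0,0,0,-0.49,-0.09,0,1.5]]])

```text
t: 19.6
tcp_pos: [621.9, -69.5, 211.5]
tool_rot: [3.141, -0.0, -0.001]
wrist_force: [2.7, -0.4, 5.4]
gripper_width: 20.8
```

Forces are pure tangential friction now. Continuing, with short calls through the stiff spot.

>>> send_rows(steps=[[[0,0,0,-0.49,-0.12,0,1.5],[0,0,0,-0.47,-0.17,0,1.5],[0,0,0,-0.46,-0.2,0,1.5],[0,0,0,-0.45,-0.23,0,1.5],[0,0,0,-0.42,-0.27,0,1.5],[0,0,0,-0.4,-0.31,0,1.5],[0,0,0,-0.38,-0.33,0,1.5],[0,0,0,-0.35,-0.36,0,1.5]]])

```text
t: 20.4
tcp_pos: [587.9, -49.7, 211.6]
tool_rot: [3.141, -0.001, -0.001]
wrist_force: [3.6, -0.7, 4.9]
gripper_width: 20.8
```

>>> send_rows(steps=[[[0,0,0,-0.32,-0.39,0,1.5],[0,0,0,-0.28,-0.41,0,1.5],[0,0,0,-0.26,-0.43,0,1.5],[0,0,0,-0.22,-0.46,0,1.5],[0,0,0,-0.18,-0.46,0,1.5],[0,0,0,-0.15,-0.48,0,1.5]]])

```text
t: 21.0
tcp_pos: [573.7, -23.5, 211.6]
tool_rot: [3.14, -0.001, -0.001]
wrist_force: [2.4, -3.0, 7.0]
gripper_width: 20.6
```

>>> send_rows(steps=[[[0,0,0,-0.11,-0.5,0,1.5],[0,0,0,-0.07,-0.49,0,1.5],[0,0,0,-0.03,-0.5,0,1.5],[0,0,0,0.01,-0.51,0,1.5]]])

```text
t: 21.4
tcp_pos: [571.6, -3.8, 211.5]
tool_rot: [3.139, -0.0, -0.002]
wrist_force: [-0.3, -6.1, 6.8]
gripper_width: 20.6
```

>>> send_rows(steps=[[[0,0,0,0.05,-0.5,0,1.5],[0,0,0,0.09,-0.49,0,1.5]]])

```text
t: 21.6
tcp_pos: [572.7, 5.5, 211.5]
tool_rot: [3.138, 0.001, -0.002]
wrist_force: [-1.3, -9.6, 6.7]
gripper_width: 20.6
```

>>> send_rows(steps=[[[0,0,0,0.12,-0.49,0,1.5],[0,0,0,0.17,-0.47,0,1.5]]])

```text
t: 21.8
tcp_pos: [575.4, 15.1, 211.3]
tool_rot: [3.138, 0.001, -0.002]
wrist_force: [-2.8, -9.2, 6.8]
gripper_width: 20.7
```

>>> send_rows(steps=[[[0,0,0,0.2,-0.46,0,1.5],[0,0,0,0.23,-0.45,0,1.5]]])

```text
t: 22.0
tcp_pos: [579.5, 24.4, 211.3]
tool_rot: [3.139, 0.002, -0.002]
wrist_force: [-3.2, -6.7, 7.3]
gripper_width: 20.6
```

>>> send_rows(steps=[[[0,0,0,0.27,-0.42,0,1.5],[0,0,0,0.31,-0.4,0,1.5],[0,0,0,0.33,-0.38,0,1.5],[0,0,0,0.36,-0.35,0,1.5]]])

```text
t: 22.4
tcp_pos: [592.5, 40.7, 211.3]
tool_rot: [3.14, 0.001, -0.001]
wrist_force: [-0.4, -0.9, 6.3]
gripper_width: 21.1
```

>>> send_rows(steps=[[[0,0,0,0.39,-0.32,0,1.5],[0,0,0,0.41,-0.28,0,1.5],[0,0,0,0.43,-0.26,0,1.5],[0,0,0,0.46,-0.22,0,1.5]]])

```text
t: 22.8
tcp_pos: [609.8, 51.9, 211.3]
tool_rot: [3.141, 0.001, -0.001]
wrist_force: [1.4, 3.3, 5.5]
gripper_width: 20.8
```

>>> send_rows(steps=[[[0,0,0,0.46,-0.18,0,1.5],[0,0,0,0.48,-0.15,0,1.5],[0,0,0,0.5,-0.11,0,1.5],[0,0,0,0.49,-0.07,0,1.5],[0,0,0,0.5,-0.03,0,1.5],[0,0,0,0.51,0.01,0,1.5],[0,0,0,0.5,0.05,0,1.5],[0,0,0,0.49,0.09,0,1.5]]])

```text
t: 23.6
tcp_pos: [648.5, 56.0, 211.2]
tool_rot: [-3.141, 0.002, -0.001]
wrist_force: [-2.5, 5.0, 7.1]
gripper_width: 20.8
```

>>> send_rows(steps=[[[0,0,0,0.49,0.12,0,1.5],[0,0,0,0.47,0.17,0,1.5],[0,0,0,0.46,0.2,0,1.5],[0,0,0,0.45,0.23,0,1.5],[0,0,0,0.42,0.27,0,1.5],[0,0,0,0.4,0.31,0,1.5],[0,0,0,0.38,0.33,0,1.5],[0,0,0,0.35,0.36,0,1.5]]])

```text
t: 24.4
tcp_pos: [683.2, 36.1, 211.2]
tool_rot: [-3.141, 0.001, -0.001]
wrist_force: [1.4, 3.9, 5.5]
gripper_width: 20.8
```

>>> send_rows(steps=[[[0,0,0,0.32,0.39,0,1.5],[0,0,0,0.28,0.41,0,1.5],[0,0,0,0.26,0.43,0,1.5],[0,0,0,0.22,0.46,0,1.5],[0,0,0,0.18,0.46,0,1.5],[0,0,0,0.15,0.48,0,1.5],[0,0,0,0.11,0.5,0,1.5],[0,0,0,0.07,0.49,0,1.5]]])

```text
t: 25.2
tcp_pos: [699.4, -0.4, 211.3]
tool_rot: [-3.141, 0.0, -0.001]
wrist_force: [3.1, 3.4, 5.0]
gripper_width: 20.6
```

```bash
python3 - <<'E'
from h import *
import pickle
st=env.sense(); w=camera("wrist"); s=camera("scene"); print(st["tcp_pos"],st["t"])
pickle.dump((st,w,s),open("v3.pkl","wb"))
w1=pickle.load(open("v1.pkl","rb"))[1]
cl=cv2.createCLAHE(3,(4,4))
g=lambda f:cl.apply(cv2.cvtColor(f,cv2.COLOR_BGR2GRAY))
a=cv2.resize(g(w1["frame"][135:300,280:445]),(400,400)); b=cv2.resize(g(w["frame"][120:480,0:360]),(400,400))
cv2.imwrite("pics/w3.png",np.hstack([a,b]))
E
```

```text
[ 6.99356337e+02 -3.65706533e-01  2.11309823e+02] 25.2
```

View pics/w3.png

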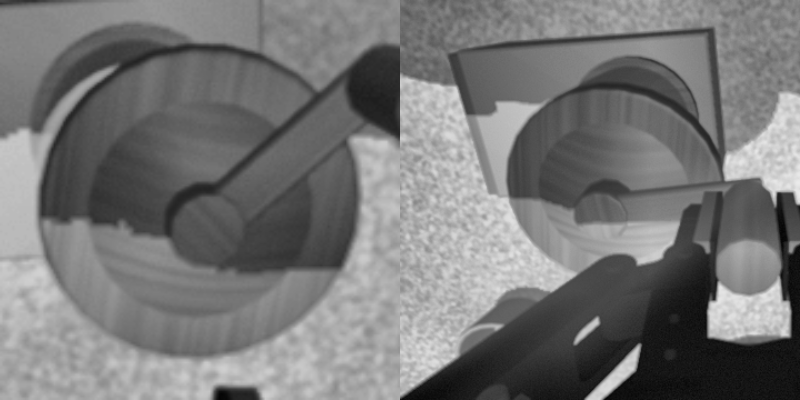

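```bash
python3 - <<'E'
from h import *
import pickle
st1,w1,_=pickle.load(open("v1.pkl","rb")); st3,w3,s3=pickle.load(open("v3.pkl","rb"))
C=np.array([636.2,-6.8])
for n,c,st in(("w1",w1,st1),("w3",w3,st3)):
  for z in (165,175):
    X=np.array([[C[0]+a,C[1]+b,z] for a in(-60,60) for b in(-60,60)],float)
    src=np.float32([proj(c,x,st) for x in X]); dst=np.float32([[(x[0]-C[0]+60)*4,(60-x[1]+C[1])*4] for x in X])
    g=cv2.cvtColor(cv2.warpPerspective(c["frame"],cv2.getPerspectiveTransform(src,dst),(480,480)),cv2.COLOR_BGR2GRAY).astype(np.float32)
    if z==175: cv2.imwrite(f"pics/rect_{n}.png",g)
    g=np.log(g+5); g=cv2.GaussianBlur(g,(0,0),3); gx=cv2.Sobel(g,-1,1,0,ksize=3);gy=cv2.Sobel(g,-1,0,1,ksize=3); m=np.hypot(gx,gy)
    yy,xx=np.mgrid[:480,:480]; u=(xx-240)/4;v=(240-yy)/4; r=np.hypot(u,v); a=np.arctan2(v,u)
    for reg,lo,hi in(("rim",39,47),("in",14,31)):
      for side,am in(("up",(v>8)&~((abs(a-.75)<.45)&(n=="w1"))),("down",v<-14)):
        k=(r>lo)&(r<hi)&am; k&=m<np.percentile(m[k],85)
        J=[(gx[k]**2).sum(),(gx[k]*gy[k]).sum(),(gy[k]**2).sum()]
        th=.5*np.arctan2(2*J[1],J[0]-J[2]); coh=np.hypot(J[0]-J[2],2*J[1])/(J[0]+J[2])
        s=np.pi/2-th; s=(s+np.pi/2)%np.pi-np.pi/2  # stripe dir world
        print(n,z,reg,side,"stripe dir world(rad) %.2f coh %.2f"%(s,coh))
E
```

```text
w1 165 rim up stripe dir world(rad) 1.45 coh 0.87
w1 165 rim down stripe dir world(rad) 1.41 coh 0.77
w1 165 in up stripe dir world(rad) -0.45 coh 0.22
w1 165 in down stripe dir world(rad) -0.21 coh 0.80
w1 175 rim up stripe dir world(rad) 1.46 coh 0.87
w1 175 rim down stripe dir world(rad) 0.23 coh 0.53
w1 175 in up stripe dir world(rad) -0.56 coh 0.26
w1 175 in down stripe dir world(rad) -0.06 coh 0.81
w3 165 rim up stripe dir world(rad) 1.42 coh 0.92
w3 165 rim down stripe dir world(rad) 0.82 coh 0.58
w3 165 in up stripe dir world(rad) -0.68 coh 0.30
w3 165 in down stripe dir world(rad) 0.01 coh 0.78
w3 175 rim up stripe dir world(rad) -1.57 coh 0.49
w3 175 rim down stripe dir world(rad) 0.71 coh 0.48
w3 175 in up stripe dir world(rad) -0.59 coh 0.32
w3 175 in down stripe dir world(rad) -0.10 coh 0.28[ WARN:0@0.605] global loadsave.cpp:1063 imwrite_ Unsupported depth image for selected encoder is fallbacked to CV_8U.
```

>>> send_rows(steps=[[[0,0,0,0.02,0.45,0,1.5],[0,0,0,-0.01,0.37,0,1.5],[0,0,0,-0.03,0.2,0,1.5],[0,0,0,0,0,0,1.5],[0,0,0,0,0,0,1.5]]])

```text
t: 25.8
tcp_pos: [699.4, -10.8, 211.4]
tool_rot: [3.142, -0.001, -0.001]
wrist_force: [5.6, 0.9, 4.1]
gripper_width: 20.8
```

>>> send_rows(steps=[[[0,0,0,0.05,0,0,2.2],[0,0,0,0,0,0,3],[0,0,0,0,0,0,4.2],[0,0,0,0,0,0,4.6],[0,0,0,0,0,0,4.6],[0,0,0,0,0,0,4.6]]])

```text
t: 26.4
tcp_pos: [699.7, -10.7, 211.2]
tool_rot: [3.142, 0.0, -0.001]
wrist_force: [0.2, 0.2, 0.3]
gripper_width: 46.2
```

>>> send_rows(steps=[[[0,0,0,0,0,-1,4.6],[0,0,0,0,0,-2,4.6],[0,0,0,0,0,-3,4.6],[0,0,0,0,0,-4,4.6],[0,0,0,-4,0,0,4.6],[0,0,0,-4,0,0,4.6],[0,0,0,-2,0,0,4.6],[0,0,0,0,0,0,4.6]]])

```text
t: 27.2
tcp_pos: [597.8, -10.4, 313.4]
tool_rot: [3.141, -0.002, -0.001]
wrist_force: [-0.1, 1.1, 1.0]
gripper_width: 46.1
```

```bash
python3 - <<'E'
from h import *
st=env.sense(); w=camera("wrist"); s=camera("scene"); print(st["tcp_pos"],st["t"],st["wrist_force"])
k=models.tip_of(w,"knob")[0]["at"]; print("knob",atz(w,k,208,st))
d=models.tip_of(w,"drawer_front"); print("drawer",[atz(w,q["at"],32,st) for q in d[:1]])
a=cv2.resize(w["frame"][:340],(480,255)); b=cv2.resize(s["frame"],(480,345)) if 0 else cv2.resize(s["frame"][120:460,140:560],(480,340))
cv2.imwrite("pics/end.png",np.vstack([a,b]))
E
```

```text
[597.76036346 -10.39968886 313.40925165] 27.2 [-0.09515691  1.08181701  0.96338679]
knob [700.94374955 -10.71423574 208.        ]
drawer [array([496.89785804,  -8.89201227,  32.        ])]
```

View pics/end.png

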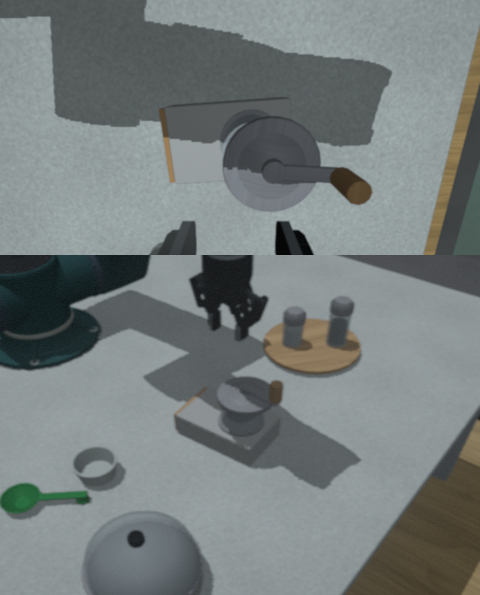

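The drawer front lies against the base (165,145 in the upper view). The crank points back with the knob at (355,187), and the bystanders look untouched.

```bash
python3 -c "
from bench import env
print(env.close_job())"
```

```text
the job is handed in; nothing more can be done
None
```

The job is handed in, at about 27 s of the 72 s allowed. The drawer is shut, and the crank has gone two full turns clockwise, on to pointing back, and been let go.

- **Drawer:** I pushed it until it stopped, with the sideways push rising to about 30 N. The last picture shows its front flush, and the measured face sits at about x = 497 mm, against about 499.5 mm expected when shut.
- **Cranking:** The pace was steady at about 0.8 rad/s. Readings taken between moves peaked at about 10 N sideways in the stiff spot, and at about 7 N elsewhere. The knob stayed within about 1 mm of its circle, and I saw no racing ahead or springing back.
- **Letting go:** The gripper opened cleanly with almost no force left, and the knob stayed where it was, at about (701, −11) mm. The gripper ended clear of everything, and the surrounding things looked unmoved in the last picture.

**Uncertain:** I could not measure the head's twist directly. From the brushed marks on the head I put its back at about −0.14 rad, while the mill's own back is at about +0.07 rad. I left the crank between the two, at about −0.06 rad. The middle of the stiff spot, about 3.84 rad clockwise from straight ahead, did not pin the twist down.

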